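# Fit the clean filter cassette in the studio dust extractor

## Task

Fit the clean blue-framed filter cassette into the grey bench dust extractor. Press the marked spot on its red hatch gently, never harder than about 20 N, until the catch lets go, then take the hand away and let the hatch spring fully open by itself without touching it again. Then push the clean cassette straight down into the bay until its flange lies flat on the rubber seal, firmly but with no more than about 25 N, and leave it there, with the hatch left standing open and the dusty used cassette and the other things on the bench left alone.

Things in the scene. Friction and masses are not known exactly. Their poses are not given: they have to be found in the camera images.
- extractor: Bench dust extractor, fixed: grey steel box 260 (x) x 240 (y) x 170 mm high, red hatch in its top. Origin at the centre of its underside; x points from its louvred front (robot side) to its back, z up. The hatch closes an opening from x -108 to +85 mm, y +-85 mm. Under it, 52 mm below the top, lies a deck with the filter bay in its middle.
- hatch_press (a point): Round 30 mm press mark on the hatch's upper face, 18 mm from the middle of its front edge (x -87, y 0, z 170 of the extractor, moving with the hatch). Pressed here (4 to 9 N) the hatch sinks; after 2 to 9 mm, not to be seen, the catch under it lets go; 1.5 mm deeper a stiff buffer (about 14 N/mm) stops it. 10 to 15 N is always past the release. On backing off the hatch springs up after the finger.
- hatch_hinge (a point): Middle of the hatch's hinge line, on the extractor's top at x +85, y 0, z 170 mm of the extractor; the hinge line runs along the extractor's y. Does not move.
- hatch (a joint): Angle of the red hatch (187 from hinge to free edge x 164 x 10 mm, flush in the top): 0 shut, negative when pressed in (5 mm at the mark is about -0.03 rad), growing as it opens upward; about 1.8 rad fully open, leaning back past upright, held by its spring. Damped: its free edge rises at about 0.1 m/s, so back off faster; fully open after 4 to 5 s.
- bay (a point): Centre of the bay's mouth, level with the top of the black rubber seal round it: x 0, y 0, z 118 mm of the extractor, same axes. The bay is an upright slot 40 (x) x 124 (y) mm, 2 mm play round the cassette. Leaf springs at its y ends grip the cassette from about 30 mm below the mouth on: beyond its weight a push of 2 to 8 N is needed, so it does not fall home.
- cassette_tab (a point): Centre of the grip tab of the clean cassette (blue frame, white pleats, 0.17 to 0.35 kg), loose on the bench. Tab 12 (x) x 32 (y) x 30 mm high. Below it a flange 50 x 136 x 5 mm, then a block 36 x 120 x 70 mm, lowest 10 mm tapered. Underside 90 mm, flange underside 20 mm below this point. Fitted, the point lies 20 mm above the bay's mouth; half a turn makes no difference.
- used_tab (a point): The same point on the used cassette, of the same shape but coated all over in brown dust; it stands loose on the bench and is to be left alone.
- jar_mid (a point): Middle of a blue glaze jar with a white cap, 68 mm across, 100 mm high, loose on the bench; leave alone.
- cup_mid (a point): Middle of an unglazed terracotta cup, 70 mm across, 85 mm high, loose on the bench; leave alone.
- seal: Black rubber seal, a frame 56 (x) x 140 (y) mm round the bay's mouth, 5 mm thick, its upper face level with the bay point. Origin at the extractor's origin. It gives way downward by up to 3 mm (5 N/mm) under the cassette's flange, then is hard.
Not all that is in view belongs to the job. What is meant by the part that bears cassette_tab is not orange, and is the smaller of those in its own colour.

How it is judged:
By the outcome, as a careful person would: the job done as asked, in the order asked, and still so for the second after the job is handed in, with the robot touching nothing.
It also fails if it takes over 72 s, if anything falls off the work surface, if the arm or the gripper's body presses on something with over 40 N, if the wrist force passes 120 N, or if a joint passes its speed limit or range.

## Robot

A 6-joint arm with a two-finger parallel gripper is mounted at the origin on the work surface. World frame = base frame: x ahead of the robot, y to its left, z up, the work surface at z = 0. Lengths are in m, angles in rad, forces in N, time in s.
With the tool pointing down it reaches from about 0.3 to 0.775 m from the base axis. Payload 14.6 kg.
Tool frame: the origin (TCP) lies midway between the tips of the shut fingers; the grasp point (between the pads) lies 19 mm behind it (ctrl.grip_depth is the z of the grasp point in the tool frame, in m); z points along the fingers, y is the line along which they close (so a half turn about z gives the same grasp; the last joint's range is limited). The gripper opens to 94 mm and grips with 3 to 60 N. Pads are 16 mm wide; open, the fingers measure 119 mm over their backs; the gripper's body (75 mm by 177 mm) begins 78 mm behind the grasp point.
Start: joints at [-1.309, 0.3, 1.521, -0, 1.321, -0.067], TCP at [0.178, -0.521, 0.205] pointing down, gripper open.
Joint ranges: [-3.03, 3.03], [-0.79, 2.21], [0.23, 2.52], [-1.04, 4.18], [0, 3.07], [-2.55, 2.55]. Speed limits (rad/s): [2.22, 2.22, 2.57, 3.14, 3.14, 3.14].

## Interface

Orientations are given as [roll, pitch, yaw] about the fixed x, y, z axes, in that order (R = Rz(yaw) Ry(pitch) Rx(roll)).
In Python, from station import ctrl gives the robot as it stands. The module is installed in compiled form; this text tells all that it offers.
- The arm moves only by the tool carry_out, never from a script. Its argument "commands" is a list of rows, each a list of 3 entries, a list of its own where there are three numbers: the closure, from 0 (fully open) to 1 (shut), then the shift along the tool's x, y, z in mm, then the turn, a rotation vector about the tool's x, y, z in rad. In form: [[gripper, [tx, ty, tz], [wx, wy, wz]], ...]. A call has 1 to 10 rows; each row shifts and turns the commanded pose from where the row before left it, along the tool's axes as they then stand; what a row does not reach is not made up. A row lasts 1/8 s, in which the tool goes at most 62.5 mm and 10.7 degrees, less where a joint would pass 70% of its speed; a pose out of reach is approached as far as the arm can. A call with a gripper value outside its range is refused whole. The fingers move at their own pace and stop on an object; "squeeze" is the grip in N (left out, the last holds). Time passes only in rows, so rows that do not move let the fingers close. It gives the time, the measured TCP pose, the force, the opening and the grip force at its end, in the units of the state.
- ctrl.get_obs(): the state, without advancing time (a new reading comes with each control period).
- ctrl.camera(name): name is "scene" or "top" or "wrist"; returns a dict with "img" (400x640x3 uint8, blue, green, red), "camera_matrix" (3x3 intrinsics, pixels), "k1" (the pictures are not rectified: a ray, as slopes to the right and down, at radius r is drawn at 1 + k1 r^2 times it, then the intrinsics apply), "rvec" (rotation vector, rad) and "tvec" (3), from world to camera coordinates, as OpenCV has them. Camera axes: x right, y down, z forward; pixel columns grow to the right and rows downward; lengths in m; the calibration is good to about 2 mm. A picture is of the moment at which its call begins. There is no depth.
- ctrl.hand_in(): hands the job in; it is judged then, once.
Trained networks look in the newest picture that a camera, given by its name, has taken for a name from the list of things; names that differ only in an ending like _2 or _b are one class to them, and where a whole thing is asked for, a point or a joint stands for the part that bears it (a point fixed in the world has none). Each returns a list of dicts, best first, with "score" (0 to 1); they miss things now and then, are a little off and sometimes report something else, mostly with a low value. They report only what shows in the picture. A call takes as long as a camera call. They do not tell look-alikes from the thing itself.
- ctrl.outline_of(thing, camera): "region" (400x640 bool, what is visible of it).
- ctrl.place_of(thing, camera): "at" ([x, y, z] in m, in world coordinates, good to about 4 mm: a listed point, or the origin of a listed thing).
The state is a dict: "time_s": time; "qpos": joint angles; "joint_vel": joint speeds; "tau": joint torques, N m; "ee_pos": TCP position; "eef_rot": TCP orientation; "force": force on the tool from outside, world axes, zero at the start; "moment": the same for the moment, N m; "grip_width": finger opening in m; "grip_force": force on a finger pad.
Only numpy, scipy, OpenCV 4.12 (cv2) and the standard library are available. Lean on these libraries where they do the work, as an engineer would, in place of code of your own. Each camera call takes 0.05 s, during which the arm holds its last target. There are 200 camera calls.

## Working session

There is one attempt and no reset: what is moved stays moved. The work goes in short steps, Python scripts to look and compute and a tool call to move; the robot and the scene stay as the last step left them, time stands still between calls to the robot, and variables do not carry over. Pictures are saved under pics/ and viewed, at most 11 in all, crops included, and the job is handed in when it is done.

Besides the shell and the picture viewer there is one more tool, called after "Emit:" as a command line: name --argument value ..., lists and objects as JSON in quotes. carry_out: Moves the arm, as the interface text tells. Its arguments: {"type":"object","properties":{"commands":{"type":"array","items":{"type":"array"}},"squeeze":{"type":"number"}},"required":["commands"]}

```bash
mkdir -p pics; cat > h.py <<'E'
import numpy as np, cv2
from station import ctrl
from scipy.spatial.transform import Rotation as R
def snap(n,f=None):
    c=ctrl.camera(n)
    if f: cv2.imwrite('pics/'+f+'.png',c['img'])
    return c
def proj(c,P):
    Rm=cv2.Rodrigues(np.array(c['rvec'],float))[0]; q=np.atleast_2d(P)@Rm.T+np.ravel(c['tvec'])
    s=q[:,:2]/q[:,2:]; s=s*(1+c['k1']*(s**2).sum(1,keepdims=True)); K=np.array(c['camera_matrix'])
    return s@K[:2,:2].T+K[:2,2]
def ray(c,uv):
    K=np.array(c['camera_matrix']); d=(np.atleast_2d(uv)-K[:2,2])/[K[0,0],K[1,1]]; s=d.copy()
    for _ in range(20): s=d/(1+c['k1']*(s**2).sum(1,keepdims=True))
    Rm=cv2.Rodrigues(np.array(c['rvec'],float))[0]
    D=np.c_[s,np.ones(len(s))]@Rm; return -Rm.T@np.ravel(c['tvec']),D
def atz(c,uv,z):
    o,D=ray(c,uv); return o+D*((z-o[2])/D[:,2])[:,None]
E
python3 - <<'E'
from h import *
np.set_printoptions(precision=4,suppress=True)
ims=[]
for n in ['scene','top']:
    c=snap(n); ims.append(c['img'])
    cv2.imwrite('pics/%s0.png'%n,c['img'])
    for t in ['extractor','hatch_press','hatch_hinge','bay','cassette_tab','used_tab','jar_mid','cup_mid']:
        for r in ctrl.place_of(t,n): print(n,t,round(r['score'],2),np.round(r['at'],4),proj(c,r['at'])[0].round(0))
o=ctrl.get_obs();print(o['ee_pos'],o['eef_rot'],o['time_s'],o['force'],ctrl.grip_depth)
E
```

```text
scene hatch_press 0.89 [ 0.4959 -0.1175  0.1712] [210. 209.]
scene hatch_hinge 0.61 [ 0.6631 -0.1532  0.1707] [248. 256.]
scene cassette_tab 0.9 [0.7787 0.1882 0.125 ] [397. 207.]
scene cassette_tab 0.8 [0.6186 0.2968 0.0908] [367. 173.]
scene cassette_tab 0.66 [0.6082 0.4859 0.0928] [400. 144.]
scene used_tab 0.61 [0.4657 0.2636 0.0953] [317. 158.]
scene jar_mid 0.7 [0.5946 0.1211 0.0493] [319. 214.]
scene jar_mid 0.26 [ 0.4915 -0.1155  0.1705] [210. 208.]
scene cup_mid 0.72 [0.4654 0.0929 0.04  ] [277. 202.]
top hatch_press 0.9 [ 0.4964 -0.116   0.1694] [457. 262.]
top hatch_hinge 0.91 [ 0.6637 -0.1551  0.1737] [475. 177.]
top cassette_tab 0.84 [0.7847 0.1878 0.1218] [303. 123.]
top cassette_tab 0.7 [0.6051 0.4864 0.0909] [165. 208.]
top cassette_tab 0.62 [0.6145 0.301  0.0929] [250. 204.]
top used_tab 0.68 [0.4638 0.2676 0.0903] [264. 275.]
top jar_mid 0.81 [0.5971 0.1222 0.0494] [333. 215.]
top jar_mid 0.32 [ 0.4954 -0.1133  0.1667] [455. 263.]
top cup_mid 0.56 [0.4677 0.0925 0.0413] [346. 274.]
[ 0.1776 -0.5205  0.2054] [-3.1416 -0.      0.3288] 0.9 [-1.4031  0.1082  0.2694] -0.0188
```

View pics/top0.png

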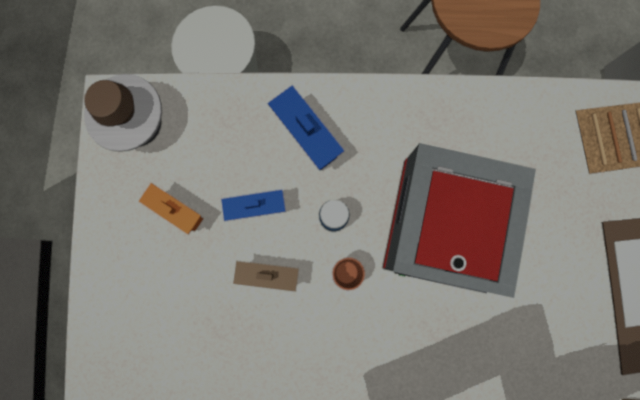

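View pics/scene0.png

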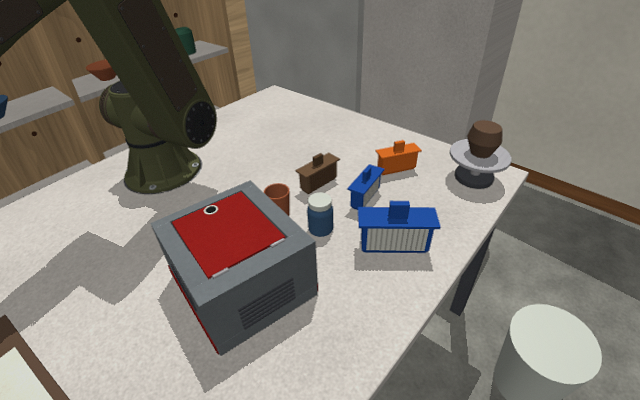

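The target is the smaller blue cassette, at top (250,204) and scene (367,173). The larger blue one at top (303,123) and the orange one at (165,208) are decoys, and the brown one at (264,275) is the used cassette. The hatch mark is at top (457,262). Next I'll refine the yaws.

```bash
python3 - <<'E'
from h import *
np.set_printoptions(precision=4,suppress=True)
c=snap('top')
def rect(m,z):
    cs=max(cv2.findContours(m.astype(np.uint8),0,1)[0],key=cv2.contourArea)[:,0].astype(float)
    P=atz(c,cs,z)[:,:2]; r=cv2.minAreaRect((P*1000).astype(np.float32)); return r,cv2.boxPoints(r)
for r in ctrl.outline_of('hatch','top')[:1]: print('hatch',rect(r['region'],.17))
for r in ctrl.outline_of('extractor','top')[:1]: print('extr',r['score'],rect(r['region'],.17))
hsv=cv2.cvtColor(c['img'],cv2.COLOR_BGR2HSV)
m=((hsv[...,0]>100)&(hsv[...,0]<125)&(hsv[...,1]>150)&(hsv[...,2]>50))
mm=np.zeros_like(m); mm[185:225,210:295]=m[185:225,210:295]
print('cass flange',rect(mm,.0725))
red=((hsv[...,0]<8)|(hsv[...,0]>172))&(hsv[...,1]>150)&(hsv[...,2]>80); r2=np.zeros_like(red); r2[150:300,414:540]=red[150:300,414:540]
print('red',rect(cv2.morphologyEx(r2.astype(np.uint8),cv2.MORPH_OPEN,np.ones((3,3))),.17))
y=cv2.resize(c['img'][150:300,200:540],None,fx=2.3,fy=2.3,interpolation=cv2.INTER_CUBIC); cv2.imwrite('pics/crop1.png',y)
E
```

```text
hatch (((568.6439819335938, -132.603271484375), (166.5305633544922, 188.6525115966797), 77.6740951538086), array([[ 458.7172, -193.8132],
       [ 643.0211, -234.0852],
       [ 678.5707,  -71.3933],
       [ 494.2668,  -31.1213]], dtype=float32))
extr 0.55 (((580.9378662109375, -123.35365295410156), (264.2881774902344, 264.6741027832031), 77.79315185546875), array([[ 423.6521, -224.5285],
       [ 682.3421, -280.4916],
       [ 738.2236,  -22.1788],
       [ 479.5336,   33.7843]], dtype=float32))
cass flange (((615.1152954101562, 297.73968505859375), (44.4761962890625, 130.88461303710938), 9.360590934753418), array([[582.5293, 358.6936],
       [603.8174, 229.5518],
       [647.7013, 236.7858],
       [626.4132, 365.9276]], dtype=float32))
red (((568.2267456054688, -132.4630126953125), (163.35140991210938, 184.40496826171875), 78.11500549316406), array([[ 461.1798, -193.3989],
       [ 641.6318, -231.3767],
       [ 675.2737,  -71.5271],
       [ 494.8217,  -33.5493]], dtype=float32))
```

View pics/crop1.png

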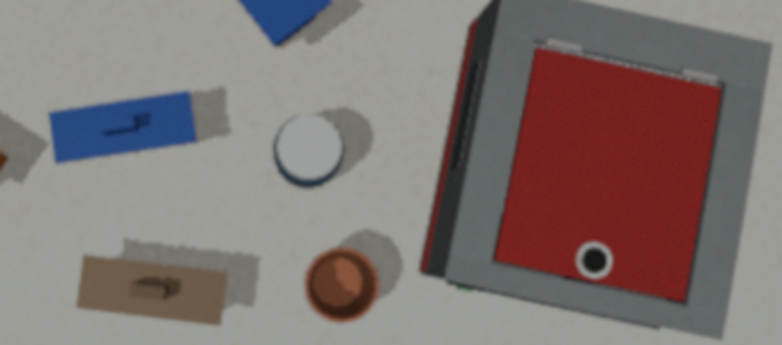

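Emit:
carry_out --commands '[[1, [0, 0, -20], [0, 0, 0.18]], [1, [0, 0, -20], [0, 0, 0.18]], [1, [0, 0, -20], [0, 0, 0.18]], [1, [20, -48, 0], [0, 0, 0]], [1, [20, -48, 0], [0, 0, 0]], [1, [20, -48, 0], [0, 0, 0]], [1, [20, -48, 0], [0, 0, 0]], [1, [20, -48, 0], [0, 0, 0]], [1, [20, -48, 0], [0, 0, 0]], [1, [20, -48, 0], [0, 0, 0]]]'

```text
time_s: 2.3
ee_pos: [0.3856, -0.2198, 0.2657]
eef_rot: [3.141, -0.001, -0.211]
force: [1.0, -0.3, 0.1]
grip_width: 0.0011
grip_force: 0.0
```

```bash
cat >> h.py <<'E'
def rel(P,yaw=None):
    o=ctrl.get_obs(); Rm=R.from_euler('xyz',o['eef_rot']).as_matrix(); return Rm.T@(np.array(P)-o['ee_pos'])*1000
def st():
    o=ctrl.get_obs(); print('t',round(o['time_s'],2),np.round(o['ee_pos'],4),np.round(o['eef_rot'],4),np.round(o['force'],1),round(o['grip_width'],4),np.round(o['qpos'],2))
E
python3 - <<'E'
from h import *
st(); c=snap('wrist','w1')
for t in ['hatch_press','hatch_hinge']:
  for r in ctrl.place_of(t,'wrist')[:1]: print(t,r['score'],np.round(r['at'],4),proj(c,r['at'])[0].round())
print(rel([.494,-.1165,.19]))
E
```

```text
t 2.3 [ 0.3856 -0.2198  0.2657] [ 3.1414e+00 -6.0000e-04 -2.1140e-01] [ 1.  -0.3  0.1] 0.0011 [-0.6   0.01  1.71  0.    1.42  1.18]
hatch_press 0.87 [ 0.4952 -0.1202  0.1732] [173.  91.]
hatch_hinge 0.3 [ 0.4942 -0.1195  0.1722] [173.  92.]
[  84.6324727  -123.47739024   75.56677711]
```

View pics/w1.png

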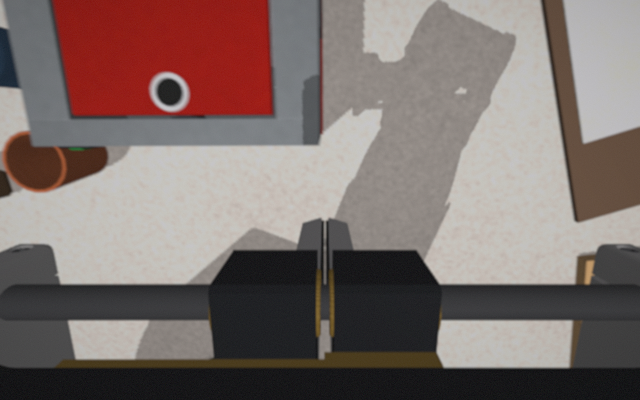

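The mark is at (170,92) and the hatch's front corners at (71,117) and (273,116). The edge is level, so the tool yaw matches the extractor.

```bash
python3 - <<'E'
from h import *
c=snap('wrist')
P=atz(c,[[170,92],[71,117],[273,116]],.17); print(P.round(4), np.linalg.norm(P[1]-P[2]), np.arctan2(*(P[1]-P[2])[[0,1]]))
print(rel([*P[0][:2],.18]), rel([*((P[1]+P[2])/2+18e-3*np.array([.978,-.209,0]))[:2],.18]))
E
```

```text
[[ 0.495  -0.1157  0.17  ]
 [ 0.4929 -0.0303  0.17  ]
 [ 0.4597 -0.1923  0.17  ]] 0.16536703726655252 0.20221527551732474
[  85.60761191 -125.80263549   85.47856877] [  84.38816164 -126.15585997   85.47851039]
```

Emit:
carry_out --commands '[[1, [30, -42, 0], [0, 0, 0]], [1, [30, -42, 0], [0, 0, 0]], [1, [25, -42, 0], [0, 0, 0]], [1, [0, 0, 40], [0, 0, 0]], [1, [0, 0, 35], [0, 0, 0]], [1, [0, 0, 8], [0, 0, 0]], [1, [0, 0, 4], [0, 0, 0]], [1, [0, 0, 0], [0, 0, 0]]]'

```text
time_s: 3.5
ee_pos: [0.4948, -0.1165, 0.1795]
eef_rot: [3.141, -0.002, -0.212]
force: [0.3, 0.1, 0.4]
grip_width: 0.0005
grip_force: 0.0
```

Emit:
carry_out --commands '[[1, [0, 0, 4], [0, 0, 0]], [1, [0, 0, 4], [0, 0, 0]], [1, [0, 0, 2], [0, 0, 0]], [1, [0, 0, 1], [0, 0, 0]], [1, [0, 0, 1], [0, 0, 0]], [1, [0, 0, 0], [0, 0, 0]]]'

```text
time_s: 4.25
ee_pos: [0.4947, -0.1161, 0.1672]
eef_rot: [3.141, -0.001, -0.211]
force: [-2.7, -0.3, 7.7]
grip_width: 0.0005
grip_force: 3.6
```

Emit:
carry_out --commands '[[1, [0, 0, 0.7], [0, 0, 0]], [1, [0, 0, 0.7], [0, 0, 0]], [1, [0, 0, 0], [0, 0, 0]]]'

```text
time_s: 4.62
ee_pos: [0.4947, -0.1161, 0.1657]
eef_rot: [3.141, -0.001, -0.211]
force: [-1.6, -0.6, 7.0]
grip_width: 0.0001
grip_force: 3.2
```

Emit:
carry_out --commands '[[1, [0, 0, 0.5], [0, 0, 0]], [1, [0, 0, 0.5], [0, 0, 0]], [1, [0, 0, 0], [0, 0, 0]]]'

```text
time_s: 5.0
ee_pos: [0.4948, -0.1161, 0.1647]
eef_rot: [3.141, -0.001, -0.211]
force: [-0.8, 0.4, 6.8]
grip_width: 0.0002
grip_force: 3.3
```

Emit:
carry_out --commands '[[1, [0, 0, 0.5], [0, 0, 0]], [1, [0, 0, 0.5], [0, 0, 0]], [1, [0, 0, 0], [0, 0, 0]]]'

```text
time_s: 5.38
ee_pos: [0.4948, -0.1161, 0.1644]
eef_rot: [3.141, -0.002, -0.211]
force: [-4.0, 1.0, 13.4]
grip_width: 0.0004
grip_force: 6.6
```

13.4 N, so the hatch is against the buffer and past the release. I'll back off fast, up and towards the robot.

Emit:
carry_out --commands '[[1, [-10, 0, -55], [0, 0, 0]], [1, [-40, 0, -45], [0, 0, 0]], [1, [-40, 0, -45], [0, 0, 0]], [1, [-40, -20, -20], [0, 0, 0]], [0.3, [-10, -50, 0], [0, 0, -0.09]], [0.3, [0, -50, 0], [0, 0, -0.09]], [0.3, [0, -50, 0], [0, 0, -0.09]], [0.3, [0, -50, 0], [0, 0, -0.1]]]'

```text
time_s: 6.38
ee_pos: [0.3766, 0.133, 0.3281]
eef_rot: [3.142, -0.0, 0.162]
force: [1.1, -0.7, -0.1]
grip_width: 0.037
grip_force: 0.0
```

```bash
python3 - <<'E'
from h import *
st(); c=snap('top','top2')
print(rel([.616,.298,.25]))
E
```

```text
t 6.38 [0.3766 0.133  0.3281] [ 3.1416e+00 -3.0000e-04  1.6200e-01] [ 1.1 -0.7 -0.1] 0.037 [ 0.25 -0.12  1.69 -0.    1.56  1.66]
[ 263.81831437 -117.93335289   78.14746807]
```

View pics/top2.png

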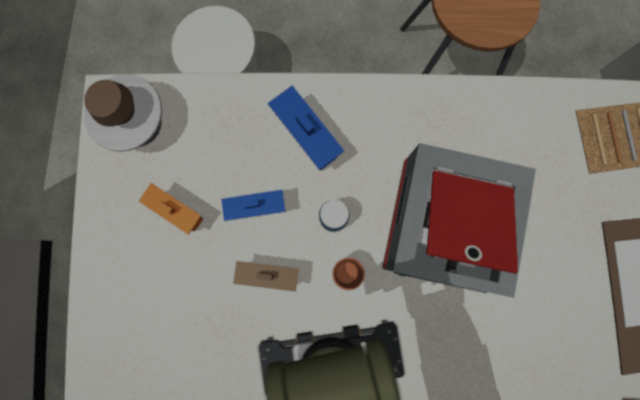

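The hatch is rising, with its free edge and mark at (473,253). I'm going over to the cassette.

Emit:
carry_out --commands '[[0.3, [45, -30, 18], [0, 0, 0]], [0.3, [45, -30, 18], [0, 0, 0]], [0.3, [45, -30, 18], [0, 0, 0]], [0.3, [45, -28, 16], [0, 0, 0]], [0.3, [0, 0, 0], [0, 0, 0]], [0.3, [0, 0, 0], [0, 0, 0]]]'

```text
time_s: 7.18
ee_pos: [0.5357, 0.276, 0.2583]
eef_rot: [3.142, -0.0, 0.159]
force: [-1.6, 0.5, 0.9]
grip_width: 0.0659
grip_force: 0.0
```

```bash
python3 - <<'E'
from h import *
st(); c=snap('wrist','w2')
for r in ctrl.place_of('cassette_tab','wrist'): print(r['score'],np.round(r['at'],4),proj(c,r['at'])[0].round(), rel(r['at']))
hsv=cv2.cvtColor(c['img'],cv2.COLOR_BGR2HSV)
E
```

```text
t 7.17 [0.5357 0.276  0.2583] [ 3.1416 -0.      0.1589] [-1.6  0.5  0.9] 0.0659 [ 0.42  0.39  1.28 -0.    1.47  1.83]
0.93 [0.6145 0.2989 0.0883] [315. 101.] [ 81.09737362 -10.29855005 171.49115156]
0.66 [0.6036 0.4849 0.0932] [129.  82.] [  99.67886332 -195.69243424  166.73132548]
```

View pics/w2.png

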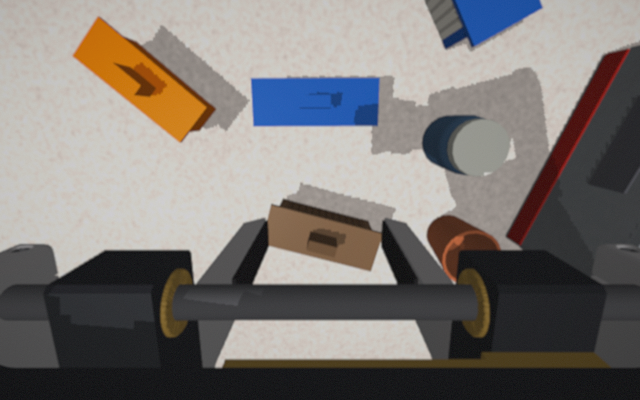

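The flange corners are at about (251,79), (378,78), (379,125) and (252,126), level with the image, so the yaw is right.

```bash
python3 - <<'E'
from h import *
c=snap('wrist')
hsv=cv2.cvtColor(c['img'],cv2.COLOR_BGR2HSV)
m=((hsv[...,0]>100)&(hsv[...,0]<125)&(hsv[...,1]>130)).astype(np.uint8); k=np.zeros_like(m); k[65:140,235:395]=m[65:140,235:395]
ct=max(cv2.findContours(k,0,1)[0],key=cv2.contourArea)[:,0].astype(float)
P=atz(c,ct,.075)[:,:2]*1000; r=cv2.minAreaRect(P.astype(np.float32)); print(r,cv2.boxPoints(r))
print(rel([r[0][0]/1e3,r[0][1]/1e3,.077+.026]))
E
```

```text
((614.7086791992188, 298.9700622558594), (47.58450698852539, 133.85311889648438), 9.647829055786133) [[580.03656 360.96265]
 [602.4693  229.0027 ]
 [649.3808  236.97748]
 [626.94806 368.93744]]
[ 81.30309209 -10.33645641 156.9127374 ]
```

Emit:
carry_out --commands '[[0.3, [41, -5, 20], [0, 0, -0.009]], [0.3, [40, -5, 20], [0, 0, 0]], [0.3, [0, 0, 45], [0, 0, 0]], [0.3, [0, 0, 45], [0, 0, 0]], [0.3, [0, 0, 31], [0, 0, 0]], [0.3, [0, 0, 16], [0, 0, 0]], [0.3, [0, 0, 4], [0, 0, 0]]]'

```text
time_s: 8.2
ee_pos: [0.6144, 0.2992, 0.0776]
eef_rot: [-3.141, -0.001, 0.168]
force: [0.1, -0.5, 0.2]
grip_width: 0.0662
grip_force: 0.0
```

Emit:
carry_out --commands '[[1, [0, 0, 0], [0, 0, 0]], [1, [0, 0, 0], [0, 0, 0]], [1, [0, 0, 0], [0, 0, 0]], [1, [0, 0, 0], [0, 0, 0]], [1, [0, 0, 0], [0, 0, 0]], [1, [0, 0, -8], [0, 0, 0]], [1, [0, 0, -40], [0, 0, 0]], [1, [0, 0, -50], [0, 0, 0]], [1, [0, 0, -50], [0, 0, 0]], [1, [0, 0, -50], [0, 0, 0]]]' --squeeze 45

```text
time_s: 9.45
ee_pos: [0.6139, 0.2993, 0.2769]
eef_rot: [3.142, 0.0, 0.168]
force: [0.4, 0.5, -2.8]
grip_width: 0.032
grip_force: 45.0
```

```bash
python3 - <<'E'
from h import *
st(); c=snap('scene','s3'); w=snap('wrist')
cv2.imwrite('pics/s3.png',np.vstack([c['img'],w['img']])[:, :].copy()) 
im=np.hstack([c['img'][60:360,80:480],cv2.resize(w['img'],(400,250))[:,:].copy() if 0 else cv2.copyMakeBorder(cv2.resize(w['img'],(400,250)),0,50,0,0,0)]); cv2.imwrite('pics/s3b.png',im)
print(rel([.5796,-.1342,.27]))
E
```

```text
t 9.45 [0.6139 0.2993 0.2769] [3.1416e+00 4.0000e-04 1.6790e-01] [ 0.4  0.5 -2.8] 0.032 [0.4  0.58 0.96 0.   1.6  1.8 ]
[-107.74899867  422.04087423    9.98376711]
```

View pics/s3b.png

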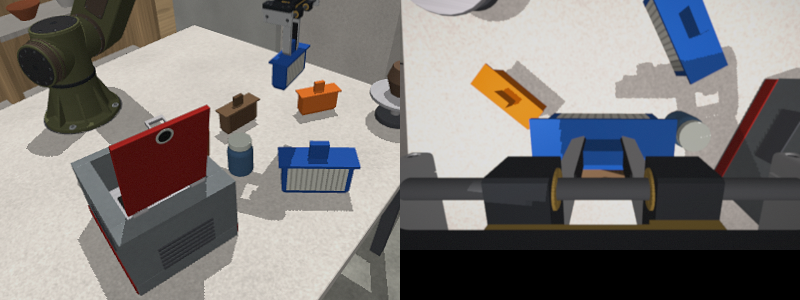

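The hatch stands open and the cassette is gripped straight, lifted clear. Now I'll fix the bay from the top camera.

```bash
python3 - <<'E'
from h import *
for n in ['top','scene']:
    c=snap(n)
    for t in ['bay','hatch_hinge','seal']:
        for r in ctrl.place_of(t,n)[:1]: print(n,t,round(r['score'],2),np.round(r['at'],4),proj(c,r['at'])[0].round())
    if n=='top':
        y=c['img'][140:300,380:540]; cv2.imwrite('pics/crop2.png',cv2.resize(cv2.convertScaleAbs(y,alpha=1.8),None,fx=3.7,fy=3.7,interpolation=cv2.INTER_CUBIC)); print('guess px',proj(c,[.5796,-.1342,.118]))
E
```

```text
top bay 0.89 [ 0.5799 -0.1334  0.1186] [457. 221.]
top hatch_hinge 0.93 [ 0.6629 -0.1547  0.1714] [475. 177.]
top seal 0.7 [ 5.806e-01 -1.356e-01  2.000e-04] [443. 225.]
guess px [[457.61539392 221.3557638 ]]
scene bay 0.93 [ 0.5836 -0.1375  0.1165] [233. 251.]
scene hatch_hinge 0.8 [ 0.6613 -0.1532  0.1675] [248. 256.]
```

View pics/crop2.png

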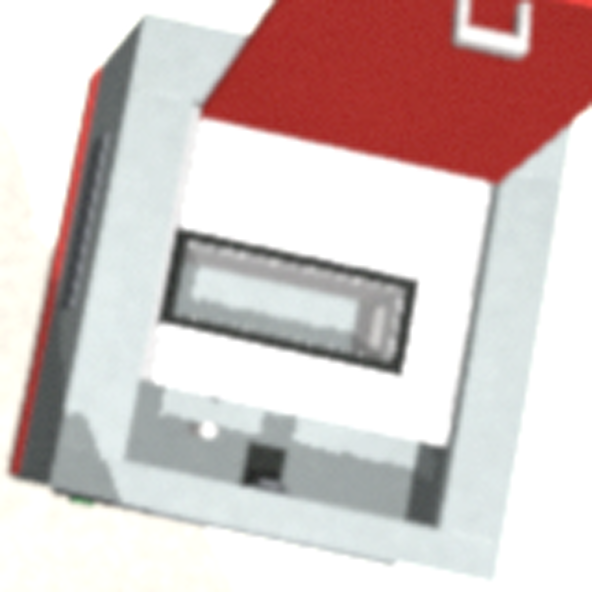

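The black seal's corners in the crop are (181,231), (416,282), (401,373) and (161,321). I'll move nearer for a wrist view before inserting.

Emit:
carry_out --commands '[[1, [0, 0, -15], [0, 0, 0.126]], [1, [0, 0, -15], [0, 0, 0.126]], [1, [0, 0, -15], [0, 0, 0.126]], [1, [-5, 48, 0], [0, 0, 0]], [1, [-5, 48, 0], [0, 0, 0]], [1, [-5, 48, 0], [0, 0, 0]], [1, [-5, 48, 0], [0, 0, 0]], [1, [-5, 48, 0], [0, 0, 0]], [1, [-5, 48, 0], [0, 0, 0]], [1, [0, 48, 0], [0, 0, 0]]]'

```text
time_s: 11.2
ee_pos: [0.514, -0.0243, 0.32]
eef_rot: [-3.142, 0.0, -0.21]
force: [0.9, -0.7, -2.9]
grip_width: 0.031
grip_force: 45.0
```

Emit:
carry_out --commands '[[1, [-10, 48, 0], [0, 0, 0]], [1, [-10, 40, 0], [0, 0, 0]], [1, [0, 0, 0], [0, 0, 0]], [1, [0, 0, 0], [0, 0, 0]]]'

```text
time_s: 11.7
ee_pos: [0.477, -0.1046, 0.3199]
eef_rot: [-3.141, 0.0, -0.21]
force: [0.2, -0.6, -2.6]
grip_width: 0.0318
grip_force: 45.0
```

```bash
python3 - <<'E'
from h import *
st(); c=snap('wrist','w4')
for t in ['bay','hatch_hinge','cassette_tab']:
  for r in ctrl.place_of(t,'wrist')[:2]: print(t,round(r['score'],2),np.round(r['at'],4),proj(c,r['at'])[0].round())
P=atz(ctrl.camera('top'),np.array([[181,231],[416,282],[401,373],[161,321]])/3.7+[380,140],.118)
print(P.round(4),P.mean(0),np.linalg.norm(P[1]-P[0]),np.linalg.norm(P[2]-P[1]),[np.arctan2(*(P[i]-P[j])[[0,1]]) for i,j in((0,1),(3,2))])
print(rel([.5796,-.1342,.27]))
E
```

```text
t 11.7 [ 0.477  -0.1046  0.3199] [-3.1414e+00  1.0000e-04 -2.1040e-01] [ 0.2 -0.6 -2.6] 0.0318 [-0.29  0.1   1.5   0.    1.54  1.49]
bay 0.68 [ 0.5784 -0.1371  0.1185] [334.  80.]
bay 0.16 [ 0.4766 -0.1069  0.3294] [329. 240.]
cassette_tab 0.88 [ 0.4779 -0.1054  0.3334] [326. 241.]
[[ 0.6184 -0.075   0.118 ]
 [ 0.5909 -0.2078  0.118 ]
 [ 0.5399 -0.1977  0.118 ]
 [ 0.5678 -0.063   0.118 ]] [ 0.57925026 -0.13588507  0.118     ] 0.13554063043681733 0.052031256804326 [np.float64(0.20443206404730344), np.float64(0.20485863782998748)]
[106.46412567   8.05270909  49.87337674]
```

View pics/w4.png

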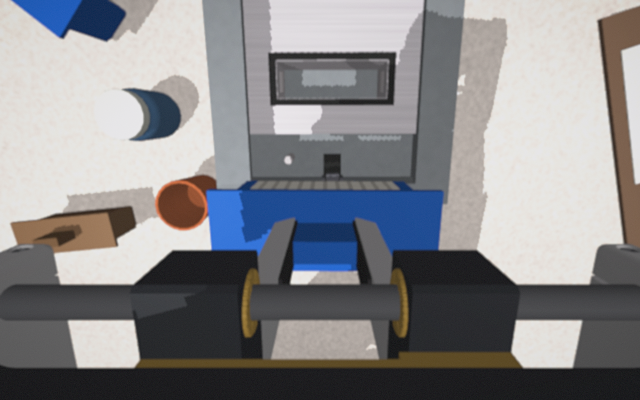

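Seal corners here are (271,53), (394,53), (394,105) and (270,105). The flange's front edge runs from (209,190) to (442,190), and both are level.

```bash
python3 - <<'E'
from h import *
c=snap('wrist')
g=cv2.cvtColor(c['img'],cv2.COLOR_BGR2GRAY); m=np.zeros_like(g); m[44:114,258:408]=(g[44:114,258:408]<60)
ct=max(cv2.findContours(m,0,1)[0],key=cv2.contourArea)[:,0].astype(float)
P=atz(c,ct,.118)[:,:2]*1000; r=cv2.minAreaRect(P.astype(np.float32)); print(cv2.boundingRect(m),r, rel([r[0][0]/1e3,r[0][1]/1e3,.27]))
hsv=cv2.cvtColor(c['img'],cv2.COLOR_BGR2HSV)
b=((hsv[...,0]>100)&(hsv[...,0]<125)&(hsv[...,1]>130))
for row in (195,205,215,225):
    u=np.where(b[row,200:460])[0]+200; Q=atz(c,[[u[0]-.5,row],[u[-1]+.5,row]],.318); print(row,u[0],u[-1],rel(Q[0]),rel(Q[1]))
print(rel(atz(c,[[325,190]],.318)[0]))
E
```

```text
(270, 54, 125, 50) ((579.7487182617188, -134.66896057128906), (137.1774139404297, 51.530662536621094), 78.02710723876953) [106.71421346   8.3559379   49.90732888]
195 207 442 [ 22.72293713 -67.44746761   1.93207504] [22.74665304 67.13708605  1.92043163]
205 208 441 [ 16.81282992 -67.36452395   1.93334798] [16.83478823 67.05709258  1.92171905]
215 209 440 [ 10.81553923 -67.28008588   1.93463968] [10.83571822 66.97564823  1.92302548]
225 210 439 [  4.72919441 -67.19412111   1.93595053] [ 4.74757202 66.89272164  1.92435133]
[25.65870386  0.11839241  1.92559636]
```

Emit:
carry_out --commands '[[1, [36, 3, 0], [0, 0, 0]], [1, [35, 3, 0], [0, 0, 0]], [1, [35, 2.5, 0], [0, 0, 0]], [1, [0, 0, 30], [0, 0, 0]], [1, [0, 0, 20], [0, 0, 0]], [1, [0, 0, 0], [0, 0, 0]]]'

```text
time_s: 12.75
ee_pos: [0.5785, -0.1349, 0.2686]
eef_rot: [-3.141, 0.003, -0.21]
force: [-0.4, -0.8, -1.9]
grip_width: 0.0315
grip_force: 45.0
```

```bash
python3 - <<'E'
from h import *
st(); c=snap('scene'); w=snap('wrist'); Rm=cv2.Rodrigues(np.array(w['rvec']))[0]
print(rel((-Rm.T@np.ravel(w['tvec']))))
im=np.hstack([cv2.resize(c['img'][100:360,100:420],None,fx=1.25,fy=1.25),cv2.resize(w['img'],(400,325))]); cv2.imwrite('pics/s5.png',im)
E
```

```text
t 12.75 [ 0.5785 -0.1349  0.2686] [-3.1413e+00  3.0000e-03 -2.0970e-01] [-0.4 -0.8 -1.9] 0.0315 [-0.29  0.36  1.29  0.    1.49  1.49]
[  66.46374371   -0.18027476 -177.5209285 ]
```

View pics/s5.png

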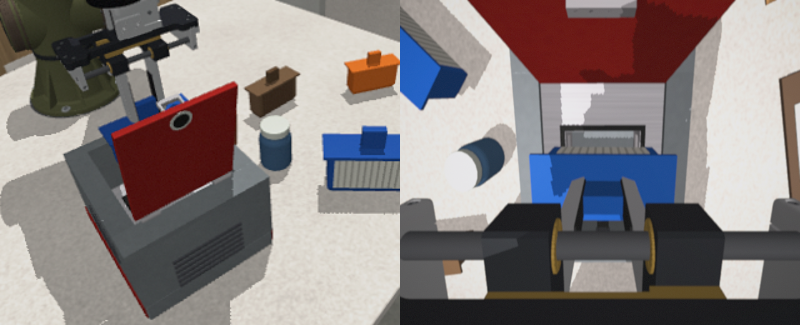

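Clear of the hatch, with the cassette above the bay. I'll lower it to just over the mouth, then go in slowly.

Emit:
carry_out --commands '[[1, [0.5, 0, 25], [0, 0, 0]], [1, [0, 0, 25], [0, 0, 0]], [1, [0, 0, 14], [0, 0, 0]], [1, [0, 0, 6], [0, 0, 0]], [1, [0, 0, 5], [0, 0, 0]], [1, [0, 0, 4], [0, 0, 0]], [1, [0, 0, 4], [0, 0, 0]], [1, [0, 0, 0], [0, 0, 0]]]'

```text
time_s: 13.85
ee_pos: [0.5792, -0.1354, 0.1869]
eef_rot: [-3.142, 0.0, -0.21]
force: [-0.7, 0.2, -2.4]
grip_width: 0.0319
grip_force: 45.0
```

Emit:
carry_out --commands '[[1, [0, 0, 4], [0, 0, 0]], [1, [0, 0, 4], [0, 0, 0]], [1, [0, 0, 4], [0, 0, 0]], [1, [0, 0, 4], [0, 0, 0]], [1, [0, 0, 0], [0, 0, 0]]]'

```text
time_s: 14.48
ee_pos: [0.5791, -0.1354, 0.1707]
eef_rot: [-3.142, 0.001, -0.21]
force: [0.1, 0.2, -2.7]
grip_width: 0.0317
grip_force: 45.0
```

Past the mouth and tapered part with no side force. I'll go on through the springs.

Emit:
carry_out --commands '[[1, [0, 0, 4], [0, 0, 0]], [1, [0, 0, 4], [0, 0, 0]], [1, [0, 0, 4], [0, 0, 0]], [1, [0, 0, 4], [0, 0, 0]], [1, [0, 0, 4], [0, 0, 0]], [1, [0, 0, 0], [0, 0, 0]]]'

```text
time_s: 15.22
ee_pos: [0.5794, -0.1355, 0.1511]
eef_rot: [3.142, -0.001, -0.21]
force: [1.8, 0.2, -1.9]
grip_width: 0.0315
grip_force: 45.0
```

Emit:
carry_out --commands '[[1, [0, 0, 4], [0, 0, 0]], [1, [0, 0, 4], [0, 0, 0]], [1, [0, 0, 4], [0, 0, 0]], [1, [0, 0, 4], [0, 0, 0]], [1, [0, 0, 4], [0, 0, 0]], [1, [0, 0, 0], [0, 0, 0]]]'

```text
time_s: 15.98
ee_pos: [0.579, -0.1353, 0.1303]
eef_rot: [-3.141, 0.001, -0.21]
force: [1.6, 0.8, -5.5]
grip_width: 0.0317
grip_force: 45.0
```

Emit:
carry_out --commands '[[1, [0, 0, 2], [0, 0, 0]], [1, [0, 0, 2], [0, 0, 0]], [1, [0, 0, 0], [0, 0, 0]]]'

```text
time_s: 16.35
ee_pos: [0.5793, -0.1354, 0.1269]
eef_rot: [3.142, 0.0, -0.21]
force: [0.9, 0.6, -1.3]
grip_width: 0.0315
grip_force: 45.0
```

Emit:
carry_out --commands '[[1, [0, 0, 1], [0, 0, 0]], [1, [0, 0, 1], [0, 0, 0]]]'

```text
time_s: 16.6
ee_pos: [0.5794, -0.1354, 0.1252]
eef_rot: [3.142, -0.0, -0.21]
force: [-0.0, 1.4, 1.9]
grip_width: 0.0314
grip_force: 45.0
```

Emit:
carry_out --commands '[[1, [0, 0, 0.7], [0, 0, 0]], [1, [0, 0, 0.7], [0, 0, 0]]]'

```text
time_s: 16.85
ee_pos: [0.5794, -0.1355, 0.1241]
eef_rot: [3.142, -0.001, -0.21]
force: [-1.1, 0.8, 7.1]
grip_width: 0.0315
grip_force: 45.0
```

Emit:
carry_out --commands '[[1, [0, 0, 0.5], [0, 0, 0]], [1, [0, 0, 0.5], [0, 0, 0]]]'

```text
time_s: 17.1
ee_pos: [0.5795, -0.1354, 0.1235]
eef_rot: [3.142, -0.001, -0.21]
force: [-3.0, 2.0, 10.6]
grip_width: 0.0315
grip_force: 45.0
```

Emit:
carry_out --commands '[[1, [0, 0, 0.5], [0, 0, 0]], [1, [0, 0, 0.4], [0, 0, 0]], [1, [0, 0, 0], [0, 0, 0]]]'

```text
time_s: 17.48
ee_pos: [0.5795, -0.1355, 0.1229]
eef_rot: [3.142, -0.001, -0.21]
force: [-4.2, 2.5, 11.5]
grip_width: 0.0319
grip_force: 45.0
```

Emit:
carry_out --commands '[[1, [0, 0, 0.4], [0, 0, 0]], [1, [0, 0, 0.3], [0, 0, 0]], [1, [0, 0, 0], [0, 0, 0]]]'

```text
time_s: 17.85
ee_pos: [0.5795, -0.1355, 0.1225]
eef_rot: [3.142, -0.001, -0.21]
force: [-4.7, 2.4, 14.6]
grip_width: 0.0318
grip_force: 45.0
```

Emit:
carry_out --commands '[[0.3, [0, 0, 0], [0, 0, 0]], [0.3, [0, 0, 0], [0, 0, 0]], [0.3, [0, 0, 0], [0, 0, 0]], [0.3, [0, 0, 0], [0, 0, 0]], [0.3, [0, 0, -10], [0, 0, 0]], [0.3, [0, 0, -30], [0, 0, 0]], [0.3, [-10, 0, -50], [0, 0, 0]], [0.3, [-20, 0, -50], [0, 0, 0]], [0.3, [-50, 0, -30], [0, 0, 0]], [0.3, [-50, 0, 0], [0, 0, 0]]]'

```text
time_s: 19.1
ee_pos: [0.4512, -0.1082, 0.2934]
eef_rot: [3.141, -0.004, -0.21]
force: [0.3, 0.1, -0.3]
grip_width: 0.066
grip_force: 0.0
```

Emit:
carry_out --commands '[[0.3, [0, 0, 0], [0, 0, 0]]]'

```text
time_s: 19.23
ee_pos: [0.4502, -0.1078, 0.2923]
eef_rot: [3.141, -0.002, -0.21]
force: [1.6, -1.3, -0.7]
grip_width: 0.0653
grip_force: 0.0
```

```bash
python3 - <<'E'
from h import *
st(); c=snap('scene'); 
for r in ctrl.place_of('cassette_tab','scene'): print('s',r['score'],np.round(r['at'],4))
w=snap('wrist')
for r in ctrl.place_of('cassette_tab','wrist'): print('w',r['score'],np.round(r['at'],4))
print(ctrl.get_obs()['force'])
im=np.hstack([cv2.resize(c['img'][100:360,100:420],None,fx=1.25,fy=1.25),cv2.resize(w['img'][:250,170:478],(400,325))]); cv2.imwrite('pics/s6.png',im)
E
```

```text
t 19.23 [ 0.4502 -0.1078  0.2923] [ 3.1412e+00 -1.8000e-03 -2.1040e-01] [ 1.6 -1.3 -0.7] 0.0653 [-0.31  0.05  1.62 -0.    1.48  1.47]
s 0.9 [0.778  0.1876 0.1241]
s 0.61 [0.6074 0.4859 0.0905]
w 0.72 [ 0.5806 -0.1365  0.1371]
[ 0.21093641 -0.07923158  0.32605941]
```

View pics/s6.png

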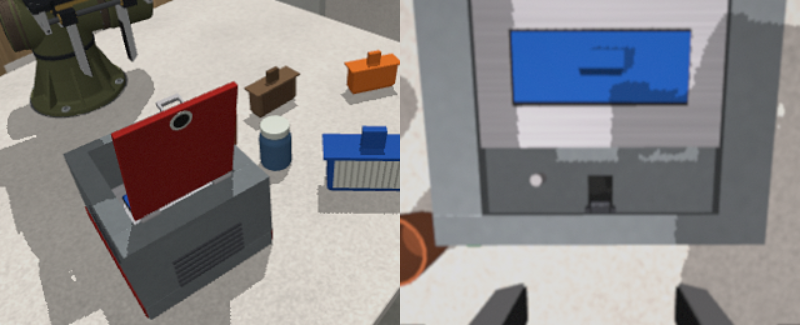

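The cassette lies level on the seal, with the tab at z ≈ 0.137 against 0.138 expected. The hatch stands open and the hand is clear.

```bash
python3 -c "
from station import ctrl
print(ctrl.hand_in())"
```

```text
the job is handed in; nothing more can be done
None
```

The clean cassette is seated flat on the seal (highest reading about 15 N), the hatch was released at about 13 N and stands open, nothing else on the bench was handled, and the job is handed in at about 19 s; no verdict was returned.

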